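# Thread the long shaft through the bearing stand

### The job

Slide the dust shutter of the bearing stand open, lift the longer of the two steel shafts out of the wooden tray, lay it in the stand's V-trough in front of the bearings and let go of it. Then slide it endwise through all three bearing blocks until it stops fully home against the end plate, and let go. Leave the shorter shaft and everything else on the bench where they are.

Things in the scene. Friction and masses are not known exactly. Their poses are not given: they have to be found in the camera images.
- long_shaft_centre (a point): centre of the long plain steel shaft, on its axis: 24 mm diameter, 200 mm long, about 0.35 to 0.65 kg, both ends alike (6 mm chamfers down to 17 mm diameter). x axis along the shaft, any roll about it. It starts lying in one of the tray's two pockets (either one), its axis 32 mm above the table.
- short_shaft_centre (a point): centre of the short plain steel shaft, on its axis: 24 mm diameter, 140 mm long, x axis along it; lies in the other pocket and stays there.
- tray: fixed plywood tray, 226 (x) by 150 (y) by 44 mm high, origin at the centre of its underside. Two 27 mm wide pockets along x at y = +37 and -37 mm, floor at 20 mm, walls up to 44 mm, level with the shafts' tops. Within 35 mm of the tray's middle in x there are no walls and the floor is at 6 mm: only there can fingers get beside a shaft (50 mm free between the two shafts).
- stand: fixed bearing stand; origin on the table under the front face of the first bearing block; threading direction is its +y, z up. Base plate x -46 to 46, y -222 to 178 mm, 8 mm thick. Bearing axis along y at x = 0, z = 52 mm. Three steel blocks, 70 mm wide, 12 to 92 mm high, at y 0-14, 50-64 and 100-114 mm, with chamfered 26 mm bores; end plate face at y = 150 mm.
- trough_rest (a point): where the centre of the long shaft belongs when laid in the V-trough: stand y = -118 mm (-155 to -102 will do), z = 52 mm. The trough is a 90 degree V with walls up to z = 49 mm, 28 mm wide at the top, in two pieces, stand y -214 to -150 and -80 to -14 mm; the 70 mm gap between leaves room for fingers. A shaft lying in it is in line with the bores. Its rear end is open.
- first_bore (a point): centre of the mouth of the first bearing's bore (stand y = 0, z = 52 mm); the bore runs along the stand's y.
- end_stop (a point): point on the end plate where the shaft's tip stops (stand y = 150 mm, z = 52 mm). Fully home the shaft's centre is 100 mm before it and its tail sticks out 50 mm in front of the first block, over the trough.
- shutter (a joint): slide of the aluminium dust shutter, m: 0 = closed (plate covers the first bore), 0.065 = fully open; it moves along the stand's +x. Plate 56 mm wide, 5 mm thick, z 23 to 83 mm, at stand y -9 to -4 mm. The bore is free of it above 0.045. Its two guide rails (z 17 to 23 and 83 to 89 mm) reach from stand x -45 to 105 mm. Friction about 2 N; it stays where left.
- shutter_knob (a point): grip of the shutter: centre of the free part of an upright black post, 16 mm diameter, which stands from z = 83 to 135 mm above the table on the middle of the plate's top; this point is at z = 112 mm.
- long_shaft: the long shaft itself (same place and axes as its centre point)
- grinder: bystander, leave alone: black and grey angle grinder, about 310 x 125 mm and 80 mm high, lying on the left of the table (origin at its underside)
- tube_offcut: bystander, leave alone: steel square-tube offcut 100 x 30 x 30 mm lying between tray and stand (origin at centre of its underside)
- tape_measure: bystander, leave alone: yellow tape measure 62 x 34 mm, 62 mm high, standing between tray and stand (origin at centre of its underside)
- oil_bottle: bystander, leave alone: aluminium oil bottle with black cap, 64 mm diameter, 190 mm tall, upright at the far side (origin at centre of its underside)
- angle_offcut: bystander, leave alone: aluminium angle offcut 100 x 30 x 30 mm at the far side (origin at its corner end)
- disc_stack: bystander, leave alone: stack of cutting discs, 115 mm diameter, 30 mm high, at the far side (origin at centre of its underside)
There are look-alikes about, which are no part of the job. Leave any blue or orange look-alike of the long_shaft alone.

How it is judged:
By the outcome, as a careful person would: the job done as asked, in the order asked, and still so for the second after the job is handed in, with the robot touching nothing.
It also fails if it takes over 72 s, if anything falls off the work surface, if the arm or the gripper's body presses on something with over 40 N, if the wrist force passes 120 N, or if a joint passes its speed limit or range.

### The arm

A 6-joint arm with a two-finger parallel gripper is mounted at the origin on the work surface. World frame = base frame: x ahead of the robot, y to its left, z up, the work surface at z = 0. Lengths are in m, angles in rad, forces in N, time in s.
With the tool pointing down it reaches from about 0.35 to 0.875 m from the base axis. Payload 4.2 kg.
Tool frame: the origin (TCP) lies between the finger pads; the fingertips stand 17 mm ahead of it and the grasp point (between the pads) lies 2 mm behind it; x points along the fingers, y is the direction in which the jaws open and shut, and the axes are right-handed (so a half turn about x gives the same grasp; the last joint's range is limited). The gripper opens to 87 mm and grips with 3 to 60 N. Pads are 19 mm wide; open, the fingers measure 117 mm over their backs; the gripper's body (75 mm by 190 mm) begins 51 mm behind the grasp point.
Start: joints at [-1.006, 0.385, 0.008, 0, -1.194, -0.259], TCP at [0.188, -0.596, 0.211] pointing down, gripper open.
Joint ranges: [-3.14, 3.14], [-1.21, 2.06], [-1.07, 1.41], [-3.16, 2.05], [-2.99, -0.16], [-3.1, 3.1]. Speed limits (rad/s): [2.79, 2.79, 3.14, 3.14, 3.14, 3.14].

### API

Orientations are given as a unit quaternion [w, x, y, z].
In Python, from workcell import sense, read_camera, order gives the robot as it stands.
- The arm moves only by the tool arm_command, never from a script. Its argument "motion" is one flat list of numbers, 7 for each row, row after row: the finger opening in cm, from 0 to 8.7, then the shift along the tool's x, y, z in cm, then the turn, a rotation vector about the tool's x, y, z in degrees. A call has 1 to 5 rows; each row is the pose to reach, as a shift and turn from the pose commanded when the call began, along the tool's axes at that moment; what a row does not reach only later rows make up. A row lasts 1/12 s, in which the tool goes at most 41.7 mm and 7.16 degrees, less where a joint would pass 70% of its speed; a pose out of reach is approached as far as the arm can. A call with a gripper value outside its range is refused whole. The fingers move at their own pace and stop on an object; the grip force is fixed at half the most. Time passes only in rows, so rows that repeat a pose let the fingers close. It gives the time, the measured TCP pose, the force and the opening at its end, in the units of the state.
- sense(): the state, without advancing time (a new reading comes with each control period).
- read_camera(name): name is "scene" or "side" or "wrist"; returns a dict with "image" (400x640x3 uint8, red, green, blue), "vfov" (degrees; the focal length in pixels is half the picture's height over the tangent of half this angle, whatever the lens; pixels are square), "cx", "cy" (the principal point, pixels), "origin" and "rotation" of the camera in the world. Camera axes: x right, y up, looking along -z (the intrinsics and any distortion apply to the point x, -y, -z); pixel columns grow to the right and rows downward; lengths in m; the calibration is good to about 2 mm. A picture is of the moment at which its call begins. There is no depth.
- order.hand_in(): hands the job in, once; it reports no verdict.
The state is a dict: "time_s": time; "qpos": joint angles; "qd": joint speeds; "joint_efforts": joint torques, N m; "tcp_pos": TCP position; "tool_rot": TCP orientation; "force": force on the tool from outside, world axes, zero at the start; "torque": the same for the moment, N m; "grip_width": finger opening in m.
Only numpy, scipy, OpenCV 4.12 (cv2) and the standard library are available. Lean on these libraries where they do the work, as an engineer would, in place of code of your own. Each camera call takes 0.05 s, during which the arm holds its last target. There are 200 camera calls.

## Working session

There is one attempt and no reset: what is moved stays moved. The work goes in short steps, Python scripts to look and compute and a tool call to move; the robot and the scene stay as the last step left them, time stands still between calls to the robot, and variables do not carry over. Pictures are saved under pics/ and viewed, on a budget of 10 in all, crops included, one or two more only if the job needs it, and the job is handed in when it is done.

Besides the shell and the picture viewer there is one more tool, called after "Call:" as a command line: name --argument value ..., lists and objects as JSON in quotes. arm_command: Moves the arm, as the interface text tells. Its arguments: {"type":"object","properties":{"motion":{"type":"array"}},"required":["motion"]}

```bash
ls; mkdir -p pics; cat > h.py <<'E'
import numpy as np, cv2, json
from workcell import sense, read_camera, order
def snap(n,f):
    c=read_camera(n); cv2.imwrite('pics/%s.png'%f, c['image'][:,:,::-1])
    np.save('pics/%s.npy'%f, {k:v for k,v in c.items()}, allow_pickle=True); return c
def load(f): return np.load('pics/%s.npy'%f,allow_pickle=True).item()
def ray(c,u,v):
    f=200/np.tan(np.radians(c['vfov'])/2)
    d=np.array([(u-c['cx'])/f,-(v-c['cy'])/f,-1]); d=np.array(c['rotation'])@d
    return np.array(c['origin']),d
def onz(c,u,v,z):
    o,d=ray(c,u,v); return o+d*(z-o[2])/d[2]
def proj(c,p):
    f=200/np.tan(np.radians(c['vfov'])/2)
    q=np.array(c['rotation']).T@(np.array(p)-np.array(c['origin']))
    return c['cx']+f*q[0]/-q[2], c['cy']-f*q[1]/-q[2]
E
python3 - <<'E'
from h import *
for n in ['scene','side','wrist']:
    c=snap(n,n+'0'); print(n,{k:np.round(v,3).tolist() for k,v in c.items() if k!='image' and not isinstance(v,str)})
s=sense();print(s)
a=cv2.imread('pics/scene0.png');b=cv2.imread('pics/side0.png')
E
```

```text
pics
scene {'vfov': 47.695, 'cx': 323.4, 'cy': 203.67, 'origin': [1.15, 0.442, 1.261], 'rotation': [0.45, 0.14, 0.256, 0.844]}
side {'vfov': 56.935, 'cx': 317.55, 'cy': 204.705, 'origin': [0.019, 0.805, 1.186], 'rotation': [-0.256, -0.096, 0.331, 0.903]}
wrist {'vfov': 61.161, 'cx': 325.974, 'cy': 192.1, 'origin': [0.112, -0.619, 0.383], 'rotation': [0.585, -0.086, -0.118, 0.798]}
{'time_s': 0.15, 'qpos': array([-1.00639821e+00,  3.85353066e-01,  6.96125239e-03, -3.34972024e-04,
       -1.19399257e+00, -2.58596345e-01]), 'qd': array([-0.00139584, -0.00263146,  0.00446063,  0.00129538, -0.00030982,
        0.00058517]), 'joint_efforts': array([ 3.18880011e-04, -3.91053092e+01,  1.87586403e+01,  4.22231555e+00,
        1.23552265e-02, -1.46081688e-04]), 'tcp_pos': array([ 0.18803071, -0.59556115,  0.21003806]), 'tool_rot': array([ 0.69874   , -0.10709466,  0.69898736,  0.10821191]), 'force': array([-0.35514583, -1.22168742,  0.68846299]), 'torque': array([-0.0270027 ,  0.00288275,  0.06724105]), 'grip_width': 0.0866806979419179}
```

```bash
python3 - <<'E'
import re
s=open('h.py').read()
s=s.replace("import numpy as np, cv2, json","import numpy as np, cv2, json\nfrom scipy.spatial.transform import Rotation as R\ndef rm(q): return R.from_quat(np.array(q)[[1,2,3,0]]).as_matrix()").replace("np.array(c['rotation'])","rm(c['rotation'])")
open('h.py','w').write(s)
from h import *
for n in ['scene','side','wrist']:
    c=load(n+'0'); print(n,list(c.keys()),{k:v for k,v in c.items() if isinstance(v,str)}); print(rm(c['rotation']).round(2).tolist())
print(rm(sense()['tool_rot']).round(3).tolist())
a=cv2.imread('pics/scene0.png')
E
```

```text
scene ['image', 'vfov', 'cx', 'cy', 'origin', 'rotation'] {}
[[-0.56, -0.69, 0.47], [0.83, -0.46, 0.31], [0.01, 0.56, 0.83]]
side ['image', 'vfov', 'cx', 'cy', 'origin', 'rotation'] {}
[[-0.85, 0.4, -0.34], [-0.53, -0.65, 0.55], [-0.0, 0.65, 0.76]]
wrist ['image', 'vfov', 'cx', 'cy', 'origin', 'rotation'] {}
[[-0.3, -0.91, -0.27], [0.95, -0.29, -0.09], [0.0, -0.29, 0.96]]
[[-0.001, -0.301, 0.954], [0.002, 0.954, 0.301], [-1.0, 0.002, -0.0]]
```

View pics/scene0.png

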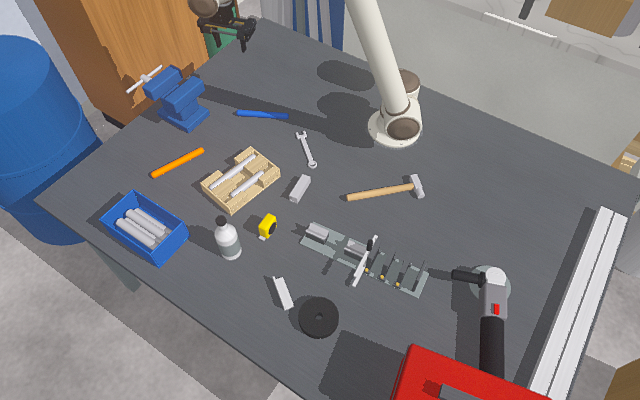

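View pics/side0.png

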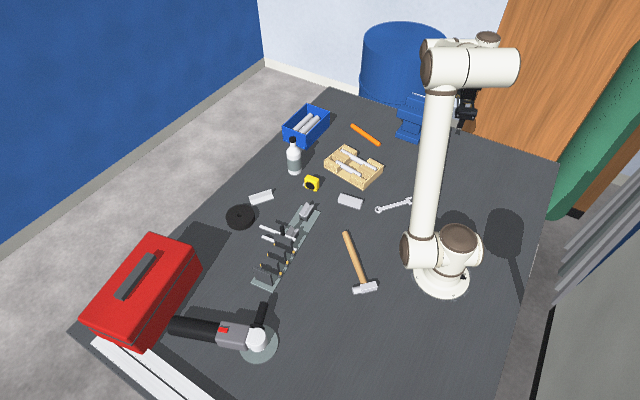

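```bash
python3 - <<'E'
from h import *
a=cv2.imread('pics/scene0.png');b=cv2.imread('pics/side0.png')
z=lambda i,x,y,w,h,k:cv2.resize(i[y:y+h,x:x+w],None,fx=k,fy=k,interpolation=cv2.INTER_CUBIC)
o=np.zeros((600,800,3),np.uint8)
o[:300,:400]=z(a,195,140,100,75,4); o[:300,400:]=z(b,315,135,80,60,5)
o[300:,:400]=np.vstack([z(a,295,215,133,83,3),np.zeros((51,399,3),np.uint8)])[:300].repeat(1,1) .tolist() and cv2.resize(a[215:305,295:435],(400,300),interpolation=cv2.INTER_CUBIC)
o[300:,400:]=cv2.resize(b[195:297,240:340],(400,300),interpolation=cv2.INTER_CUBIC)
cv2.imwrite('pics/crop1.png',o)
E
```

```text
(no output)
```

View pics/crop1.png

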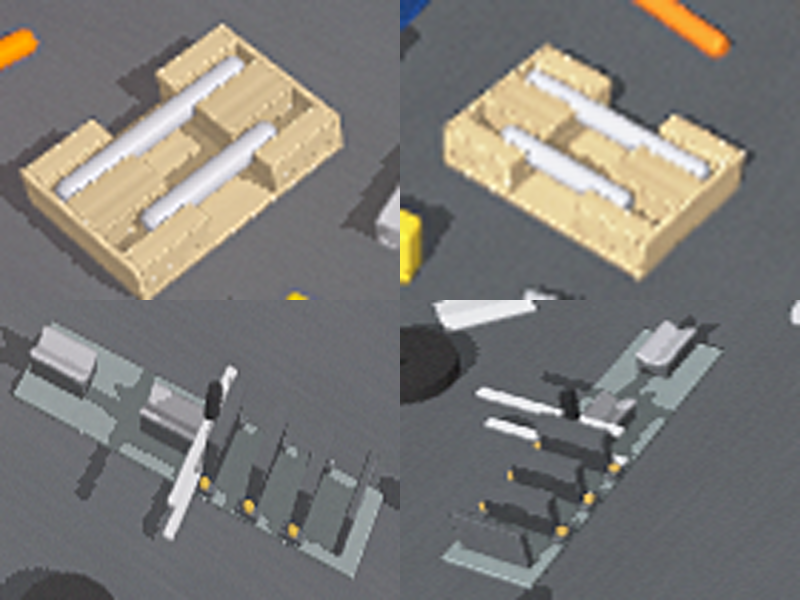

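```bash
python3 - <<'E'
from h import *
c=load('scene0');s=load('side0')
A,B=onz(c,210,187.5,.032),onz(c,255.5,156,.032); print('long scene',A,B,np.linalg.norm(A-B))
A,B=onz(s,341,150,.032),onz(s,376.5,169.5,.032); print('long side',A,B,np.linalg.norm(A-B))
A,B=onz(c,231,195,.032),onz(c,262.5,172,.032); print('short scene',A,B,np.linalg.norm(A-B))
P=[onz(c,295+x/400*140,215+(y-300)/300*90,.008) for x,y in[(15,392),(50,322),(385,488),(355,577)]]
print(np.round(P,3)); 
for i in range(4): print(np.linalg.norm(P[i]-P[(i+1)%4]))
Q=[onz(s,240+(x-400)/400*100,195+(y-300)/300*102,.008) for x,y in[(722,347),(534,587),(442,557)]]
print(np.round(Q,3))
E
```

```text
long scene [ 0.61746151 -0.36331989  0.032     ] [ 0.42494402 -0.32299848  0.032     ] 0.1966946945421996
long side [ 0.62153898 -0.36682862  0.032     ] [ 0.42263533 -0.33598642  0.032     ] 0.20128064844942908
short scene [ 0.60164814 -0.28522324  0.032     ] [ 0.46729925 -0.25855757  0.032     ] 0.1369696411708825
[[ 0.609  0.     0.008]
 [ 0.524 -0.012  0.008]
 [ 0.471  0.384  0.008]
 [ 0.565  0.397  0.008]]
0.08645822578801532
0.39927387639227374
0.095530483917859
0.39883322282517014
[[ 0.521 -0.018  0.008]
 [ 0.468  0.381  0.008]
 [ 0.561  0.392  0.008]]
```

Call:
arm_command --motion '[8.7,-0.2,3.1,2.7,0,0,0,8.7,-0.4,6.2,5.4,0,0,0,8.7,-0.6,9.3,8.1,0,0,0,8.7,-0.8,12.4,10.8,0,0,0,8.7,-1,15.5,13.5,0,0,0]'

```text
time_s: 0.57
tcp_pos: [0.2703, -0.4057, 0.2205]
tool_rot: [0.699, -0.107, 0.699, 0.108]
force: [1.0, -0.1, 0.1]
grip_width: 0.0871
```

Call:
arm_command --motion '[8.7,-0.2,3.1,2.7,0,0,0,8.7,-0.4,6.2,5.4,0,0,0,8.7,-0.6,9.3,8.1,0,0,0,8.7,-0.8,12.4,10.8,0,0,0,8.7,-1,15.5,13.5,0,0,0]'

```text
time_s: 0.98
tcp_pos: [0.3524, -0.2172, 0.231]
tool_rot: [0.699, -0.108, 0.699, 0.108]
force: [1.1, 0.7, -0.0]
grip_width: 0.0869
```

```bash
cat >> h.py <<'E'
def go(p,yaw,s=None):
    "remaining shift (tool axes, cm) and turn (deg) to world p with tool down and tool y at yaw deg"
    s=s or sense(); r=rm(s['tool_rot']); d=r.T@(np.array(p)-s['tcp_pos'])*100
    y=np.radians(yaw); ty=np.array([np.cos(y),np.sin(y),0]); tx=np.array([0,0,-1.]); G=np.c_[tx,ty,np.cross(tx,ty)]
    w=np.degrees(R.from_matrix(r.T@G).as_rotvec())
    print('t',round(s['time_s'],2),'tcp',s['tcp_pos'].round(4),'shift',d.round(2),'turn',w.round(2),'F',s['force'].round(1),'grip',round(s['grip_width'],4),'q',s['qpos'].round(2))
E
python3 -c "
from h import *
go((.54,.207,.25),97)"
```

```text
t 0.98 tcp [ 0.3524 -0.2172  0.231 ] shift [-1.89 34.81 30.65] turn [10.5   0.03  0.  ] F [ 1.1  0.7 -0. ] grip 0.0869 q [-0.16 -0.   -0.43 -0.   -1.14 -1.11]
```

Call:
arm_command --motion '[8.7,-0.2,3.1,2.7,0,0,0,8.7,-0.4,6.2,5.4,0,0,0,8.7,-0.6,9.3,8.1,0,0,0,8.7,-0.8,12.4,10.8,0,0,0,8.7,-1,15.5,13.5,0,0,0]'

```text
time_s: 1.4
tcp_pos: [0.4344, -0.0285, 0.2412]
tool_rot: [0.699, -0.108, 0.699, 0.108]
force: [0.7, -0.6, -0.2]
grip_width: 0.087
```

Call:
arm_command --motion '[8.7,-0.2,3.1,2.7,0,0,0,8.7,-0.4,6.2,5.4,0,0,0,8.7,-0.6,9.3,8.1,3,0,0,8.7,-0.8,12.4,10.8,7,0,0,8.7,-0.9,15.5,13.5,10.5,0,0]'

```text
time_s: 1.82
tcp_pos: [0.5167, 0.1599, 0.25]
tool_rot: [0.706, -0.042, 0.706, 0.042]
force: [1.0, -0.4, 0.7]
grip_width: 0.0872
```

Call:
arm_command --motion '[8.7,0,2.2,3.0,0,0,0,8.7,0,3.2,4.2,0,0,0]'

```text
time_s: 1.98
tcp_pos: [0.5562, 0.1983, 0.2488]
tool_rot: [0.706, -0.044, 0.706, 0.044]
force: [-0.5, 0.0, 0.3]
grip_width: 0.087
```

```bash
python3 -c "
from h import *
snap('wrist','w1')
go((.54,.207,.25),97)"
```

```text
t 2.03 tcp [0.557  0.1988 0.2481] shift [-0.2   1.03 -1.59] turn [0.17 0.   0.02] F [1.9 1.5 0.5] grip 0.0871 q [ 0.62  0.3  -0.02  0.   -1.25 -2.06]
```

View pics/w1.png

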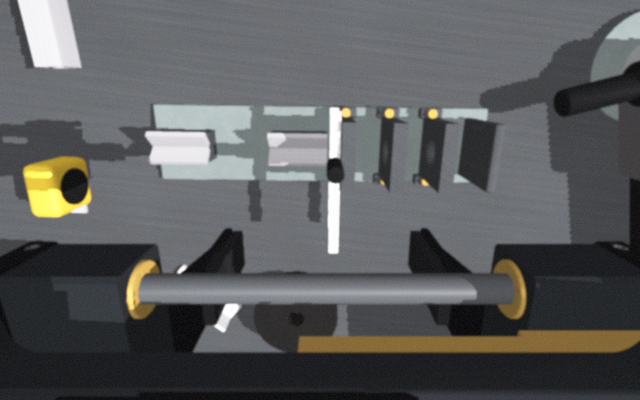

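```bash
python3 - <<'E'
from h import *
c=load('w1'); print(np.round(c['origin'],3), rm(c['rotation']).round(2).tolist())
P=[onz(c,u,v,.008) for u,v in[(153,104),(158,179),(488,109)]]; print(np.round(P,4))
g=c['image'].max(2); m=(g<45).astype(np.uint8); m[:,:325]=0;m[:,:][:, 348:]=0; m[:150]=0; m[190:]=0
ys,xs=np.nonzero(m); print(xs.min(),xs.max(),ys.min(),ys.max(),xs.mean(),ys.mean())
for v in range(155,188): print(v,g[v,322:352].tolist()) if v%3==0 else 0
for p in [(336,163),(336,170),(336,178)]: print([onz(c,*p,z).round(4) for z in(.135,.112,.09)])
# predicted from scene est
o=np.array([.5395,.2137,0]); y=np.array([-.1216,.9926,0]); x=np.array([.9926,.1216,0])
print(proj(c,o-.0065*y+[0,0,.135]),proj(c,o-.0065*y+[0,0,.083]))
E
```

```text
[0.477 0.189 0.422] [[-0.12, -0.95, -0.29], [0.99, -0.12, -0.04], [-0.0, -0.29, 0.96]]
[[ 0.5183 -0.0129  0.008 ]
 [ 0.6103 -0.0087  0.008 ]
 [ 0.4746  0.3823  0.008 ]]
328 342 159 181 334.08898305084745 169.21186440677965
156 [182, 183, 186, 178, 167, 144, 158, 213, 249, 254, 255, 253, 250, 248, 238, 214, 202, 182, 141, 111, 115, 122, 123, 116, 123, 118, 124, 124, 123, 118]
159 [185, 185, 180, 180, 163, 132, 98, 83, 74, 65, 58, 41, 36, 31, 39, 43, 66, 78, 83, 103, 119, 124, 125, 124, 125, 121, 119, 120, 120, 123]
162 [180, 175, 175, 173, 140, 95, 43, 24, 21, 25, 27, 26, 26, 25, 25, 26, 24, 32, 45, 72, 99, 118, 117, 123, 124, 125, 125, 122, 121, 120]
165 [145, 149, 145, 134, 107, 64, 29, 21, 30, 23, 20, 26, 27, 27, 28, 26, 30, 27, 32, 51, 80, 105, 116, 121, 121, 116, 120, 121, 124, 121]
168 [127, 130, 127, 121, 93, 54, 27, 26, 24, 38, 35, 39, 39, 45, 43, 41, 43, 43, 35, 39, 57, 88, 110, 118, 117, 120, 121, 120, 121, 120]
171 [129, 129, 124, 121, 89, 56, 38, 38, 42, 43, 42, 48, 45, 43, 45, 45, 50, 44, 45, 49, 53, 73, 96, 114, 123, 117, 118, 112, 119, 116]
174 [125, 125, 126, 116, 92, 
[... 422 characters left out ...]
, 242, 249, 245, 238, 224, 205, 189, 196, 204, 191, 145, 105, 102, 115, 112, 118, 116, 118, 116, 121, 119, 124, 118]
186 [119, 113, 118, 113, 122, 145, 211, 250, 254, 254, 254, 254, 254, 254, 254, 254, 246, 193, 121, 106, 114, 118, 117, 120, 119, 119, 115, 121, 114, 120]
[array([0.5359, 0.2047, 0.135 ]), array([0.5406, 0.2059, 0.112 ]), array([0.5451, 0.2072, 0.09  ])]
[array([0.542 , 0.2055, 0.135 ]), array([0.5472, 0.2068, 0.112 ]), array([0.5522, 0.2081, 0.09  ])]
[array([0.5491, 0.2064, 0.135 ]), array([0.5549, 0.2079, 0.112 ]), array([0.5604, 0.2092, 0.09  ])]
(np.float64(338.26526317809174), np.float64(168.34063752389392)) (np.float64(336.5211769458042), np.float64(156.97586013513722))
```

Call:
arm_command --motion '[6,3,0.7,-1.3,0,0,0,5,6,0.8,-1.3,0,0,0,5,9.5,0.8,-1.3,0,0,0,5,13,0.8,-1.3,0,0,0,4,13.1,0.8,-1.3,0,0,0]'

```text
time_s: 2.45
tcp_pos: [0.5353, 0.1982, 0.1118]
tool_rot: [0.701, -0.045, 0.711, 0.041]
force: [-1.5, -0.9, -1.5]
grip_width: 0.0614
```

```bash
python3 -c "
from h import *
go((.543,.206,.116),96.5)"
```

```text
t 2.45 tcp [0.5353 0.1982 0.1118] shift [-0.43  0.68  0.86] turn [ 0.41 -0.8   0.29] F [-1.5 -0.9 -1.5] grip 0.0614 q [ 0.64  0.39 -0.25 -0.   -0.94 -2.09]
```

Call:
arm_command --motion '[4,0,0,0,0,0,0,4,0,0,0,0,0,0]'

```text
time_s: 2.62
tcp_pos: [0.5416, 0.2014, 0.1207]
tool_rot: [0.707, -0.043, 0.705, 0.044]
force: [-0.3, 0.1, -0.1]
grip_width: 0.0484
```

```bash
python3 -c "
from h import *
go((.543,.206,.116),96.5)"
```

```text
t 2.62 tcp [0.5416 0.2014 0.1207] shift [0.47 0.44 0.19] turn [ 0.55  0.16 -0.02] F [-0.3  0.1 -0.1] grip 0.0484 q [ 0.64  0.38 -0.24  0.   -0.95 -2.09]
```

Call:
arm_command --motion '[4,0.4,0.4,0.2,0,0,0,0,0.4,0.4,0.2,0,0,0,0,0.4,0.4,0.2,0,0,0,0,0.4,0.4,0.2,0,0,0,0,0.4,0.4,0.2,0,0,0]'

```text
time_s: 3.03
tcp_pos: [0.5421, 0.2055, 0.1155]
tool_rot: [0.706, -0.043, 0.705, 0.044]
force: [-1.0, -0.0, -0.1]
grip_width: 0.0212
```

Call:
arm_command --motion '[0,0,0,0,0,0,0,0,0,0,0,0,0,0,0,0,0,0,0,0,0]'

```text
time_s: 3.28
tcp_pos: [0.542, 0.2049, 0.1153]
tool_rot: [0.706, -0.044, 0.706, 0.043]
force: [-0.6, -1.4, 2.4]
grip_width: 0.0144
```

```bash
python3 -c "
from h import *
a=np.radians(6.5)
go(sense()['tcp_pos']+.062*np.array([np.cos(a),np.sin(a),0]),96.5)"
```

```text
t 3.28 tcp [0.542  0.2049 0.1153] shift [ 0.   -0.06  6.2 ] turn [0.53 0.02 0.03] F [-0.6 -1.4  2.4] grip 0.0144 q [ 0.64  0.39 -0.24  0.   -0.94 -2.09]
```

Call:
arm_command --motion '[0,0,0,1.2,0,0,0,0,0,0,2.6,0,0,0,0,0,0,4,0,0,0,0,0,0,5.4,0,0,0,0,0,0,6.2,0,0,0]'

```text
time_s: 3.7
tcp_pos: [0.6, 0.2112, 0.1151]
tool_rot: [0.702, -0.044, 0.71, 0.042]
force: [-26.0, 1.6, 22.4]
grip_width: 0.0146
```

Call:
arm_command --motion '[0,0,0,0,0,0,0,0,0,0,0,0,0,0]'

```text
time_s: 3.87
tcp_pos: [0.5996, 0.2113, 0.1152]
tool_rot: [0.703, -0.044, 0.709, 0.042]
force: [-10.9, -3.4, 10.2]
grip_width: 0.0144
```

```bash
python3 - <<'E'
from h import *
snap('scene','s1'); b=snap('side','b1')
w=snap('wrist','w2')
a=cv2.imread('pics/s1.png');w=cv2.imread('pics/w2.png')
o=np.vstack([cv2.resize(w[80:280,120:520],(800,400)), np.hstack([cv2.resize(a[215:305,295:435],(400,200)),cv2.resize(cv2.imread('pics/b1.png')[195:297,240:340],(400,200))])])
cv2.imwrite('pics/crop2.png',o)
go((.54,.2,.115),96.5)
E
```

```text
t 4.02 tcp [0.5996 0.2113 0.1153] shift [ 0.08 -0.4  -6.05] turn [ 0.5  -0.48  0.15] F [-10.   -2.4  10. ] grip 0.0146 q [ 0.59  0.48 -0.08 -0.   -1.01 -2.04]
```

View pics/crop2.png

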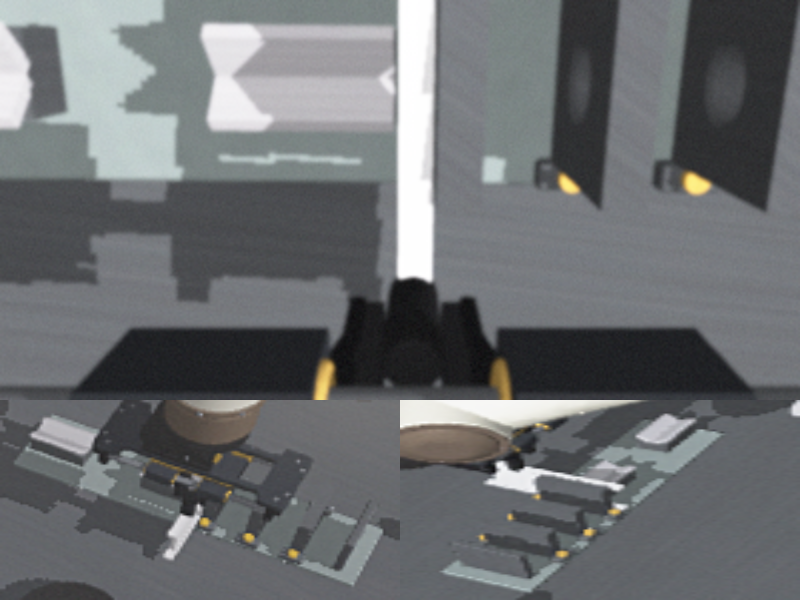

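Call:
arm_command --motion '[4,0,0,-0.2,0,0,0,4,0,0,-0.2,0,0,0,4,0,0,-0.2,0,0,0,4,-2.5,0,-0.2,0,0,0,4,-6,0,-0.2,0,0,0]'

```text
time_s: 4.43
tcp_pos: [0.5995, 0.212, 0.1711]
tool_rot: [0.703, -0.044, 0.709, 0.042]
force: [0.1, -0.2, 0.0]
grip_width: 0.0369
```

Call:
arm_command --motion '[5,-3,0,-3,0,0,0,8.7,-5,0,-6,0,0,0,8.7,-5,0,-6,0,0,0,8.7,-5,0,-6,0,0,0]'

```text
time_s: 4.77
tcp_pos: [0.5419, 0.2061, 0.2269]
tool_rot: [0.707, -0.043, 0.704, 0.045]
force: [-0.4, 0.2, -0.2]
grip_width: 0.0587
```

```bash
python3 - <<'E'
from h import *
c=snap('wrist','w3')
go((.54,.2,.115),96.5)
for p in [0,.045,.065]:
    o=np.array([.541,.2128,0]); y=np.array([-.113,.9936,0]); x=np.array([.9936,.113,0])
    k=o+x*p-.0065*y
    print(p,[np.round(proj(c,k+[0,0,z])).tolist() for z in (.083,.135)],[np.round(proj(c,k+x*.028*s+[0,0,.083])).tolist() for s in(-1,1)])
print([np.round(proj(c,o+[0,0,z])) for z in(.052,.092)])
cv2.imwrite('pics/w3c.png',cv2.resize(cv2.imread('pics/w3.png')[60:310,180:500],None,fx=2,fy=2))
E
```

```text
t 4.82 tcp [0.542  0.2058 0.2252] shift [11.01 -0.57 -0.28] turn [ 0.54  0.08 -0.08] F [ 0.1  0.6 -0.3] grip 0.0628 q [ 0.64  0.3  -0.09 -0.   -1.19 -2.09]
0 [[326.0, 176.0], [326.0, 191.0]] [[326.0, 147.0], [325.0, 203.0]]
0.045 [[325.0, 219.0], [325.0, 241.0]] [[326.0, 192.0], [325.0, 244.0]]
0.065 [[325.0, 237.0], [325.0, 262.0]] [[325.0, 212.0], [325.0, 262.0]]
[array([332., 168.]), array([333., 178.])]
```

View pics/w3c.png

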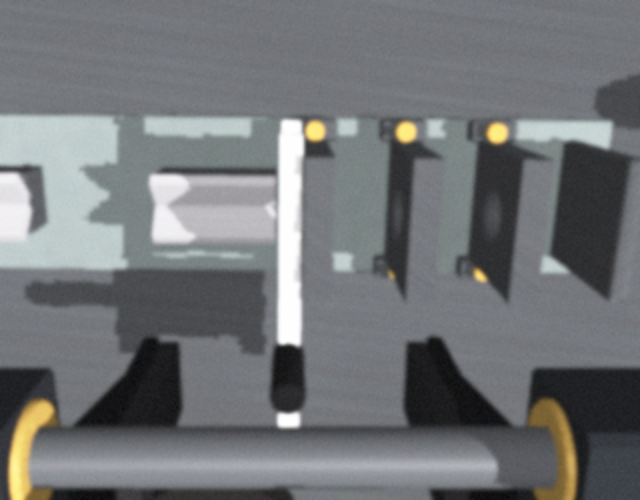

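Call:
arm_command --motion '[8.7,-1,-4,-0.6,0,0,0,8.7,-2,-8.1,-1.2,0,0,0,8.7,-3,-12.1,-1.9,0,0,0,8.7,-3.5,-16.2,-2.5,0,0,0,8.7,-3.5,-20.3,-3.1,0,0,0]'

```text
time_s: 5.23
tcp_pos: [0.5369, -0.0006, 0.2594]
tool_rot: [0.706, -0.044, 0.706, 0.043]
force: [0.6, 0.4, -0.5]
grip_width: 0.0856
```

Call:
arm_command --motion '[8.7,0,-4,-0.6,0,0,0,8.7,0,-8.1,-1.2,0,0,0,8.7,0,-12.1,-1.9,0,0,0,8.7,0,-16.2,-2.5,0,0,0,8.7,0,-20.3,-3.1,0,0,0]'

```text
time_s: 5.65
tcp_pos: [0.53, -0.2066, 0.2577]
tool_rot: [0.705, -0.043, 0.707, 0.043]
force: [1.1, 0.1, 0.2]
grip_width: 0.0868
```

Call:
arm_command --motion '[8.7,0,-4,-0.6,5,0,0,8.7,0,-8,-1.2,11,0,0,8.7,0,-10.8,-1.9,17,0,0,8.7,0,-10.8,-1.9,17,0,0,8.7,0,-10.8,-1.9,17,0,0]'

```text
time_s: 6.07
tcp_pos: [0.524, -0.3157, 0.2568]
tool_rot: [0.703, 0.063, 0.706, -0.062]
force: [0.2, 0.4, -0.1]
grip_width: 0.0866
```

```bash
python3 - <<'E'
from h import *
c=snap('wrist','w4')
go((.5217,-.347,.26),79.7)
for e in[(.6195,-.365),(.4238,-.3295),(.5217,-.347)]: print(proj(c,(*e,.032)))
cv2.imwrite('pics/w4c.png',cv2.resize(cv2.imread('pics/w4.png')[:,:],None,fx=1.25,fy=1.25))
E
```

```text
t 6.12 tcp [ 0.5242 -0.3145  0.2574] shift [-0.26 -3.24  0.32] turn [ 0.25 -0.2  -0.05] F [0.2 0.9 0.5] grip 0.0868 q [-0.28  0.34  0.05 -0.   -1.29 -1.47]
(np.float64(301.13342756475055), np.float64(239.55920349331655))
(np.float64(297.63902437007846), np.float64(75.50519711961495))
(np.float64(299.7212934519312), np.float64(163.26813498597465))
```

View pics/w4c.png

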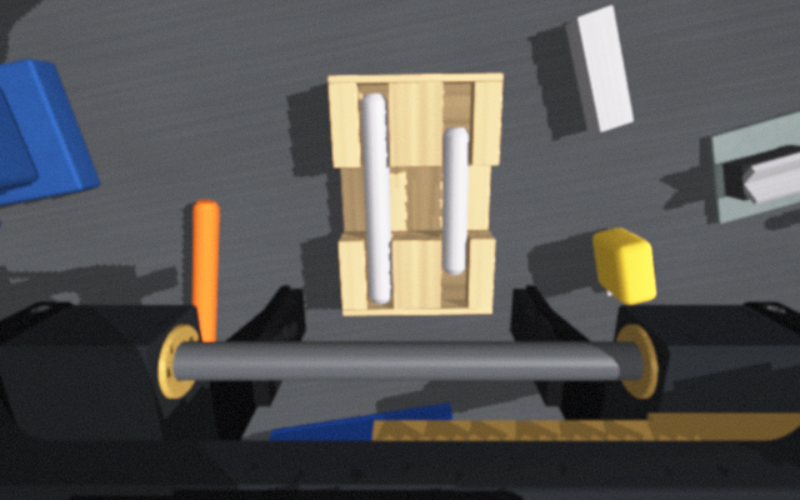

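```bash
python3 - <<'E'
from h import *
c=load('w4')
A,B=onz(c,299,76,.032),onz(c,304,241.5,.032); C=(A+B)/2; d=B-A; print(A,B,np.linalg.norm(d),C,np.degrees(np.arctan2(d[1],d[0])))
print('gap mid',onz(c,341/1.25*1.0+90/1.25/2,200/1.25,.025))
# tray long edges top z=.044: walls
go((*C[:2],.034),np.degrees(np.arctan2(d[1],d[0]))+90)
E
```

```text
[ 0.42457989 -0.32811234  0.032     ] [ 0.6228112  -0.36191577  0.032     ] 0.2010928306224431 [ 0.52369554 -0.34501405  0.032     ] -9.677288841547595
gap mid [ 0.52102167 -0.33613577  0.025     ]
t 6.12 tcp [ 0.5242 -0.3145  0.2574] shift [22.34 -3.03  0.56] turn [-0.37 -0.2  -0.05] F [0.2 0.9 0.5] grip 0.0868 q [-0.28  0.34  0.05 -0.   -1.29 -1.47]
```

Call:
arm_command --motion '[6,2,-1.5,0.3,0,0,0,6,5,-3,0.5,0,0,0,6,8,-3,0.5,0,0,0,6,11,-3,0.5,0,0,0,6,14,-3,0.5,0,0,0]'

```text
time_s: 6.53
tcp_pos: [0.5244, -0.343, 0.118]
tool_rot: [0.704, 0.061, 0.705, -0.061]
force: [0.7, 1.0, 0.4]
grip_width: 0.0639
```

Call:
arm_command --motion '[6,1,0,0,0,0,0,6,1,0,0,0,0,0,6,1,0,0,0,0,0]'

```text
time_s: 6.78
tcp_pos: [0.525, -0.3439, 0.1104]
tool_rot: [0.705, 0.06, 0.704, -0.061]
force: [-0.5, -0.3, 0.2]
grip_width: 0.0602
```

```bash
python3 - <<'E'
from h import *
c=snap('wrist','w5')
go((.5237,-.345,.031),80.3)
print(proj(c,(.5237,-.345,.032)))
im=cv2.imread('pics/w5.png'); 
h=cv2.cvtColor(im,cv2.COLOR_BGR2HSV); m=((h[...,1]<25)&(h[...,2]>150))
for v in range(20,260,30):
    xs=np.nonzero(m[v])[0]; print(v,xs.min() if len(xs) else None,xs.max() if len(xs) else None,len(xs))
E
```

```text
t 6.83 tcp [ 0.5256 -0.3443  0.1116] shift [ 8.06 -0.09 -0.2 ] turn [-0.18  0.16  0.07] F [0.8 0.1 0.6] grip 0.0606 q [-0.32  0.47 -0.12  0.   -0.98 -1.42]
(np.float64(324.25874017346445), np.float64(195.57779461160825))
20 601 639 39
50 603 639 37
80 313 639 59
110 314 442 48
140 314 440 48
170 315 437 47
200 316 434 46
230 316 432 46
```

Call:
arm_command --motion '[6,3,0,-0.1,0,0,0,6,5.5,0,-0.1,0,0,0,6,7.5,0,-0.1,0,0,0,6,8,0,-0.1,0,0,0,6,8,0,-0.1,0,0,0]'

```text
time_s: 7.25
tcp_pos: [0.5235, -0.3441, 0.0302]
tool_rot: [0.704, 0.061, 0.704, -0.061]
force: [-0.2, 0.1, -0.3]
grip_width: 0.06
```

Call:
arm_command --motion '[0,0,0,0,0,0,0,0,0,0,0,0,0,0,0,0,0,0,0,0,0,0,0,0,0,0,0,0,0,0,0,0,0,0,0]'

```text
time_s: 7.67
tcp_pos: [0.5235, -0.3443, 0.0308]
tool_rot: [0.705, 0.061, 0.704, -0.062]
force: [1.1, 0.0, 0.3]
grip_width: 0.0343
```

Call:
arm_command --motion '[0,0,0,0,0,0,0,0,0,0,0,0,0,0,0,0,0,0,0,0,0]'

```text
time_s: 7.92
tcp_pos: [0.5231, -0.3442, 0.03]
tool_rot: [0.704, 0.061, 0.704, -0.062]
force: [-0.5, -0.1, 2.8]
grip_width: 0.0147
```

```bash
python3 - <<'E'
from h import *
go((.5237,-.345,.031),80.3)
E
```

```text
t 7.92 tcp [ 0.5231 -0.3442  0.03  ] shift [-0.1  -0.07  0.08] turn [-0.28  0.    0.01] F [-0.5 -0.1  2.8] grip 0.0147 q [-0.32  0.56 -0.2   0.   -0.81 -1.42]
```

Call:
arm_command --motion '[0,0,0,0,0,0,0,0,0,0,0,0,0,0]'

```text
time_s: 8.08
tcp_pos: [0.5239, -0.3449, 0.0322]
tool_rot: [0.705, 0.06, 0.704, -0.062]
force: [-1.6, 0.6, 10.3]
grip_width: 0.0038
```

```bash
python3 - <<'E'
from h import *
c=snap('wrist','w6');a=snap('scene','s6');b=snap('side','b6')
I=lambda n:cv2.imread('pics/%s.png'%n)
o=np.vstack([cv2.resize(I('w6')[60:260,160:560],(800,400)), np.hstack([cv2.resize(I('s6')[130:220,180:300],(400,200)),cv2.resize(I('b6')[130:200,300:420],(400,200))])])
cv2.imwrite('pics/c6.png',o); go((.5237,-.345,.031),80.3)
E
```

```text
t 8.23 tcp [ 0.5243 -0.345   0.0325] shift [ 0.15 -0.01 -0.06] turn [-0.21  0.18  0.11] F [-1.6  1.   9.7] grip 0.0009 q [-0.32  0.56 -0.2   0.   -0.81 -1.42]
```

View pics/c6.png

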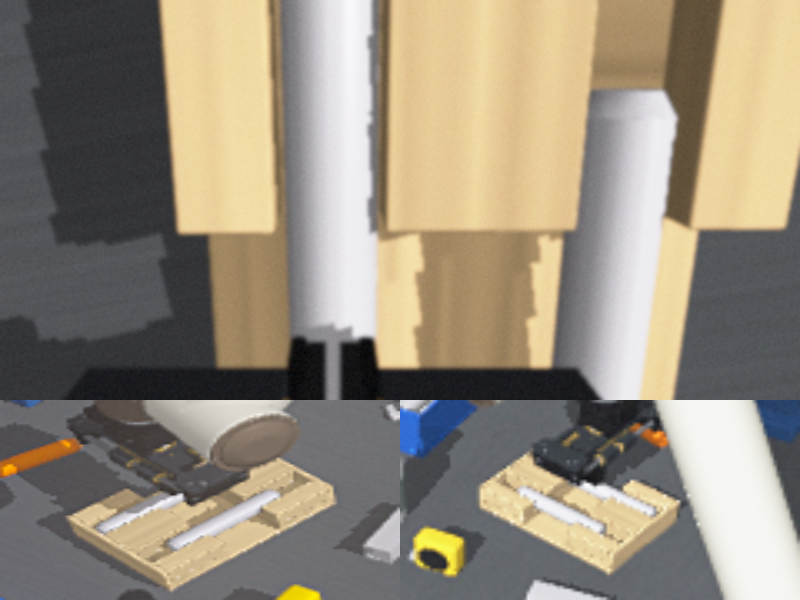

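```bash
python3 - <<'E'
from h import *
c=load('w6'); s=sense(); r=rm(s['tool_rot']); t=s['tcp_pos']
for off in (-10,0,-5,5,10,17,-20,-30):
    print(off,[np.round(proj(c,t+r@np.array([off,0,dz])/1000),1).tolist() for dz in(-9.5,0)])
o,d=ray(c,327,230); D=r.T@d;O=r.T@(o-t); print('cam in tool',O.round(3),'tip on cam-side face', [(O+D*(z-O[2])/D[2]).round(4).tolist() for z in (-.0095,.0,.0095)])
print(proj(c,(.5237,-.345,.032)))
c=load('scene0'); print()
E
```

```text
-10 [[325.7, 231.6], [325.7, 248.2]]
0 [[325.7, 224.3], [325.7, 240.2]]
-5 [[325.7, 227.9], [325.7, 244.1]]
5 [[325.7, 221.0], [325.7, 236.5]]
10 [[325.7, 217.8], [325.7, 232.9]]
17 [[325.7, 213.5], [325.7, 228.3]]
-20 [[325.7, 239.7], [325.7, 257.1]]
-30 [[325.6, 248.8], [325.7, 267.1]]
cam in tool [-0.173  0.    -0.08 ] tip on cam-side face [[-0.0079, 0.0007, -0.0095], [0.0144, 0.0008, -0.0], [0.0366, 0.0008, 0.0095]]
(np.float64(325.618092072095), np.float64(238.8591793332299))
```

```bash
python3 - <<'E'
from h import *
I=lambda n:cv2.imread('pics/%s.png'%n)
w=np.clip(I('w6')[190:290,260:400].astype(float)*2,0,255).astype(np.uint8)
f=lambda i:np.clip(i.astype(float)*1.6,0,255).astype(np.uint8)
o=np.hstack([np.vstack([cv2.resize(w,(420,300),interpolation=2),cv2.resize(f(I('s6')[150:200,205:275]),(420,300),interpolation=2)]),np.vstack([cv2.resize(f(I('b6')[135:185,325:385]),(380,300),interpolation=2),cv2.resize(I('w6')[:260],(380,300))])])
cv2.imwrite('pics/c7.png',o)
E
```

```text
(no output)
```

View pics/c7.png

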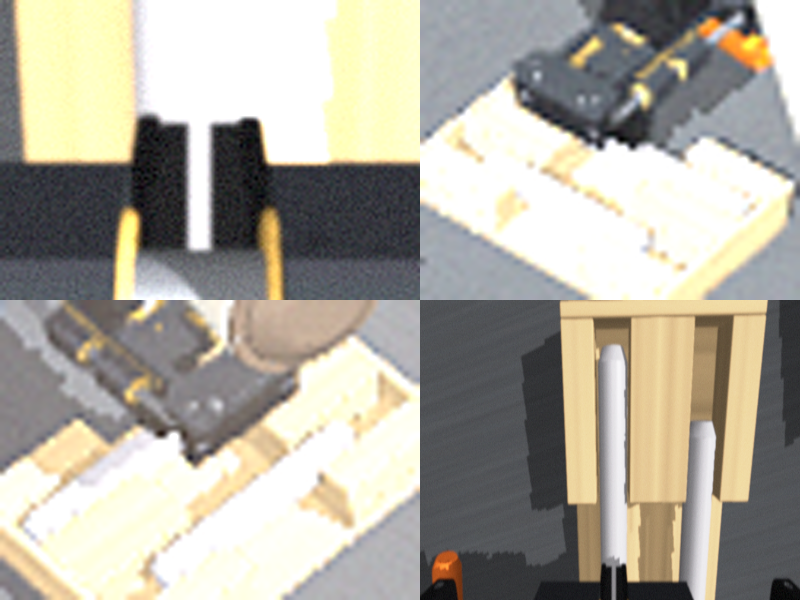

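```bash
python3 - <<'E'
from h import *
for n in('w5','w6'):
    c=load(n); print(n,[np.round(proj(c,p),1).tolist() for p in [(.4246,-.3281,.032),(.4885,-.339,.044),(.466,-.26,.032)]],c['origin'])
    im=cv2.imread('pics/%s.png'%n); h=cv2.cvtColor(im,cv2.COLOR_BGR2HSV); m=((h[...,1]<25)&(h[...,2]>150))
    print([(v,np.nonzero(m[v,290:380])[0][[0,-1]]+290) for v in (60,80,100,150,200,225)  if m[v,290:380].any()], np.nonzero(m[:150,325])[0][:1])
E
```

```text
w5 [[323.5, 57.1], [323.9, 152.9], [427.0, 100.6]] [ 0.44639636 -0.32987461  0.28356351]
[(60, array([312, 335])), (80, array([313, 337])), (100, array([313, 337])), (150, array([314, 339])), (200, array([316, 339])), (225, array([316, 339]))] [55]
w6 [[324.6, 43.7], [325.2, 182.9], [474.1, 107.0]] [ 0.44507885 -0.33064041  0.2052834 ]
[(60, array([310, 345])), (80, array([310, 344])), (100, array([311, 344])), (150, array([312, 345])), (200, array([313, 347])), (225, array([321, 347]))] [39]
```

Call:
arm_command --motion '[6,-1,0,0,0,0,0,6,-1,0,0,0,0,0,6,-1,0,0,0,0,0,6,-1,0,0,0,0,0,6,-1,0,0,0,0,0]'

```text
time_s: 8.65
tcp_pos: [0.5227, -0.3438, 0.0392]
tool_rot: [0.704, 0.062, 0.705, -0.061]
force: [0.2, 1.1, 0.0]
grip_width: 0.0264
```

Call:
arm_command --motion '[6,0,0,0,0,0,0,6,0,0,0,0,0,0,6,0,0,0,0,0,0,6,0,0,0,0,0,0,6,1,0,0,0,0,0]'

```text
time_s: 9.07
tcp_pos: [0.5246, -0.3447, 0.0315]
tool_rot: [0.706, 0.061, 0.703, -0.062]
force: [0.4, -0.1, 0.8]
grip_width: 0.0572
```

Call:
arm_command --motion '[6,0.5,0,0,0,0,0,6,1,0,0,0,0,0,6,1,0,0,0,0,0]'

```text
time_s: 9.32
tcp_pos: [0.5219, -0.3436, 0.0179]
tool_rot: [0.703, 0.062, 0.706, -0.061]
force: [-0.2, 0.3, 0.2]
grip_width: 0.0598
```

```bash
python3 - <<'E'
from h import *
c=snap('wrist','w8'); go((.5237,-.345,.002),80.3)
im=cv2.imread('pics/w8.png'); cv2.imwrite('pics/w8c.png',cv2.resize(im[120:320,160:480],(800,500),interpolation=2))
E
```

```text
t 9.37 tcp [ 0.5224 -0.3438  0.0187] shift [ 1.67 -0.09  0.16] turn [-0.28 -0.13 -0.02] F [ 0.4 -0.3  0.3] grip 0.06 q [-0.32  0.57 -0.21 -0.   -0.79 -1.42]
```

View pics/w8c.png

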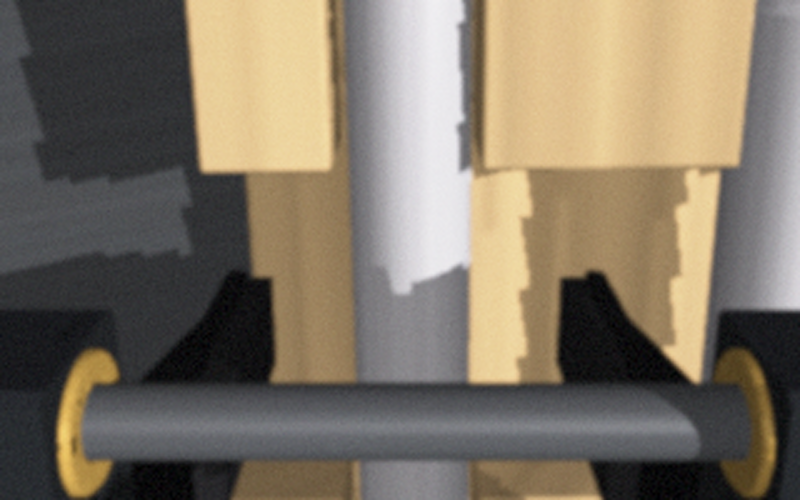

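Call:
arm_command --motion '[6,0.8,-0.1,0.1,0,0,0,6,1.5,-0.1,0.1,0,0,0,6,1.5,-0.1,0.1,0,0,0,3.5,1.5,-0.1,0.1,0,0,0,3.5,1.5,-0.1,0.1,0,0,0]'

```text
time_s: 9.78
tcp_pos: [0.5239, -0.3453, 0.0048]
tool_rot: [0.704, 0.061, 0.704, -0.061]
force: [0.5, -0.6, 0.2]
grip_width: 0.0532
```

Call:
arm_command --motion '[0,0,0,0,0,0,0,0,0,0,0,0,0,0,0,0,0,0,0,0,0,0,0,0,0,0,0,0,0,0,0,0,0,0,0]'

```text
time_s: 10.2
tcp_pos: [0.524, -0.3451, 0.005]
tool_rot: [0.705, 0.062, 0.704, -0.061]
force: [-0.7, 0.4, 0.3]
grip_width: 0.0228
```

Call:
arm_command --motion '[0,0,0,0,0,0,0,0,0,0,0,0,0,0]'

```text
time_s: 10.37
tcp_pos: [0.5239, -0.3451, 0.005]
tool_rot: [0.704, 0.061, 0.704, -0.061]
force: [-0.1, 1.6, 1.3]
grip_width: 0.023
```

Call:
arm_command --motion '[0,-2,0,0,0,0,0,0,-5,0,0,0,0,0,0,-9,0,0,0,0,0,0,-13,0,0,0,0,0,0,-17,0,0,0,0,0]'

```text
time_s: 10.78
tcp_pos: [0.5222, -0.3443, 0.1741]
tool_rot: [0.703, 0.063, 0.706, -0.061]
force: [0.8, -0.4, -7.0]
grip_width: 0.0234
```

```bash
python3 - <<'E'
from h import *
c=load('scene0'); print('bottle',onz(c,229,256,0),onz(c,222,220,.19),'tape',onz(c,266,236,0))
go((.5533,.0956,.19),186.6); 
w=snap('wrist','w9'); A=(.4246,-.3281)
im=cv2.imread('pics/w9.png'); h=cv2.cvtColor(im,cv2.COLOR_BGR2HSV); m=((h[...,1]<25)&(h[...,2]>120)).astype(np.uint8)
n,l,st,_=cv2.connectedComponentsWithStats(m); print([s.tolist() for s in st[1:] if s[4]>300])
E
```

```text
bottle [ 0.76856412 -0.15843806  0.        ] [ 0.75120273 -0.15720047  0.19      ] tape [ 0.64759594 -0.10714907  0.        ]
t 10.78 tcp [ 0.5222 -0.3443  0.1741] shift [-1.48 43.86 -4.61] turn [-1.0663e+02 -8.0000e-02 -3.4000e-01] F [ 0.8 -0.4 -7. ] grip 0.0234 q [-0.33  0.41 -0.04 -0.   -1.12 -1.42]
[[536, 0, 50, 107, 3981], [296, 27, 60, 246, 12893], [389, 101, 31, 144, 3393], [16, 284, 109, 16, 1346], [266, 284, 101, 17, 1440], [304, 304, 47, 32, 1435]]
```

Call:
arm_command --motion '[0,-0.3,2.9,-0.3,-7.1,0,0,0,-0.6,5.8,-0.6,-14.2,0,0,0,-0.9,8.8,-0.9,-21.3,0,0,0,-1.2,11.7,-1.2,-28.4,0,0,0,-1.5,14.6,-1.5,-35.5,0,0]'

```text
time_s: 11.25
tcp_pos: [0.5327, -0.1971, 0.1876]
tool_rot: [0.688, -0.157, 0.691, 0.159]
force: [-0.2, -0.1, -5.9]
grip_width: 0.0236
```

Call:
arm_command --motion '[0,0,2.6,1.4,-7.1,0,0,0,0,5.1,2.9,-14.2,0,0,0,0,7.7,4.3,-21.3,0,0,0,0,10.2,5.8,-28.4,0,0,0,0,12.8,7.2,-35.5,0,0]'

```text
time_s: 11.67
tcp_pos: [0.5427, -0.0508, 0.1877]
tool_rot: [0.607, -0.36, 0.609, 0.361]
force: [1.9, -0.5, -6.4]
grip_width: 0.0229
```

Call:
arm_command --motion '[0,0,1.2,2.7,-7.1,0,0,0,0,2.5,5.3,-14.2,0,0,0,0,3.7,8,-21.3,0,0,0,0,5,10.6,-28.4,0,0,0,0,6.2,13.3,-35.5,0,0]'

```text
time_s: 12.08
tcp_pos: [0.5525, 0.0951, 0.1876]
tool_rot: [0.468, -0.528, 0.471, 0.53]
force: [0.5, -0.1, -6.7]
grip_width: 0.0235
```

Call:
arm_command --motion '[0,0,0,0,0,0,0,0,0,0,0,0,0,0]'

```text
time_s: 12.25
tcp_pos: [0.553, 0.0953, 0.1876]
tool_rot: [0.469, -0.527, 0.472, 0.529]
force: [-0.6, -0.7, -6.2]
grip_width: 0.0231
```

```bash
python3 - <<'E'
from h import *
go((.5533,.0956,.19),186.6); 
c=snap('wrist','w10'); snap('scene','s10'); snap('side','b10')
O=np.array([.54,.2128,0]);a=np.radians(96.6);y=np.array([np.cos(a),np.sin(a),0]);x=np.array([np.sin(a),-np.cos(a),0])
for p in [(0,-214,49),(0,-14,49),(-46,-222,8),(46,-222,8),(-46,178,8),(46,178,8)]: print(p,np.round(proj(c,O+x*p[0]/1e3+y*p[1]/1e3+[0,0,p[2]/1e3]),1))
cv2.imwrite('pics/w10c.png',cv2.resize(cv2.imread('pics/w10.png'),(800,500),interpolation=2))
E
```

```text
t 12.25 tcp [0.553  0.0953 0.1876] shift [-0.24 -0.03  0.02] turn [-0.   -0.01 -0.24] F [-0.6 -0.7 -6.2] grip 0.0231 q [ 0.46  0.3  -0.18 -0.   -1.09 -0.34]
(0, -214, 49) [324.4  70.2]
(0, -14, 49) [324.8 274.8]
(-46, -222, 8) [371.4  63.9]
(46, -222, 8) [277.3  64. ]
(-46, 178, 8) [360. 388.]
(46, 178, 8) [290.1 388.2]
```

View pics/w10c.png

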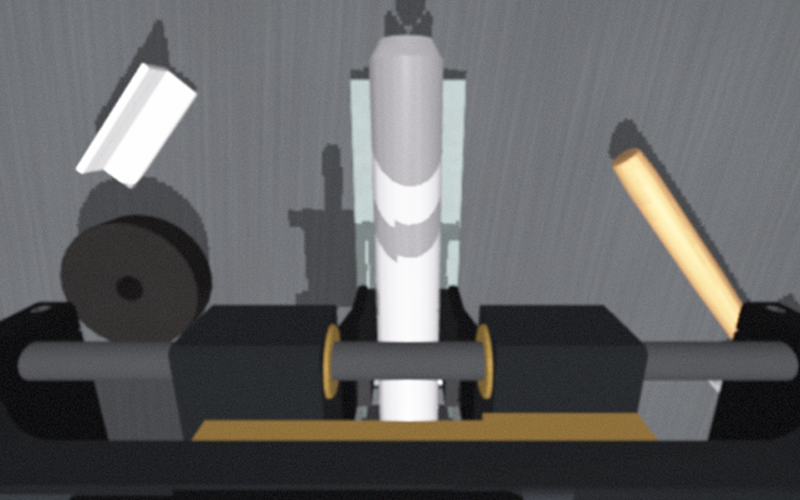

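Call:
arm_command --motion '[0,3,0,-0.2,0,0,0,0,6.5,0,-0.3,0,0,0,0,10,0,-0.4,0,0,0,0,13,0,-0.4,0,0,0,0,14.7,0,-0.4,0,0,0]'

```text
time_s: 12.82
tcp_pos: [0.5521, 0.0877, 0.0389]
tool_rot: [0.47, -0.526, 0.474, 0.528]
force: [-1.2, -0.3, -6.5]
grip_width: 0.0232
```

Call:
arm_command --motion '[0,0,0,0,0,0,0,0,0,0,0,0,0,0]'

```text
time_s: 12.98
tcp_pos: [0.5546, 0.0888, 0.0423]
tool_rot: [0.47, -0.527, 0.472, 0.527]
force: [1.2, 0.5, -5.5]
grip_width: 0.023
```

Call:
arm_command --motion '[0,0.5,0,0,0,0,0,0,1,0,0,0,0,0,0,1.2,0,0,0,0,0,0,1.2,0,0,0,0,0]'

```text
time_s: 13.32
tcp_pos: [0.5549, 0.0901, 0.0311]
tool_rot: [-0.471, 0.528, -0.471, -0.528]
force: [0.6, 0.6, -6.4]
grip_width: 0.0232
```

```bash
python3 - <<'E'
from h import *
go((.553,.0956,.025),186.6)
E
```

```text
t 13.32 tcp [0.5549 0.0901 0.0311] shift [0.61 0.12 0.57] turn [-0.1   0.01  0.02] F [ 0.6  0.6 -6.4] grip 0.0232 q [ 0.45  0.47 -0.37 -0.   -0.73 -0.34]
```

Call:
arm_command --motion '[0,0.2,0,0,0,0,0,0,0.4,0,0,0,0,0,0,0.4,0,0,0,0,0]'

```text
time_s: 13.57
tcp_pos: [0.5548, 0.0901, 0.0268]
tool_rot: [0.471, -0.528, 0.471, 0.528]
force: [-0.7, -0.0, -5.2]
grip_width: 0.0228
```

Call:
arm_command --motion '[0,0.2,0,0,0,0,0,0,0.2,0,0,0,0,0]'

```text
time_s: 13.73
tcp_pos: [0.5549, 0.0901, 0.0266]
tool_rot: [-0.47, 0.528, -0.471, -0.528]
force: [-4.1, 0.4, 5.4]
grip_width: 0.0232
```

Call:
arm_command --motion '[4.5,0,0,0,0,0,0,4.5,0,0,0,0,0,0,4.5,0,0,0,0,0,0,4.5,0,0,0,0,0,0,4.5,-2,0,0,0,0,0]'

```text
time_s: 14.15
tcp_pos: [0.5529, 0.0894, 0.0421]
tool_rot: [0.469, -0.526, 0.473, 0.529]
force: [-1.5, -0.4, -0.2]
grip_width: 0.0432
```

Call:
arm_command --motion '[4.5,-4,0,0,0,0,0,4.5,-8,0,0,0,0,0,4.5,-12,0,-3,0,0,0,2,-12,0,-7,0,0,0,0,-12,0,-11,0,0,0]'

```text
time_s: 14.57
tcp_pos: [0.57, -0.0169, 0.1694]
tool_rot: [-0.472, 0.531, -0.467, -0.526]
force: [0.5, -0.6, -1.8]
grip_width: 0.0378
```

Call:
arm_command --motion '[0,0,0,0,0,0,0,0,0,0,0,0,0,0,0,0,0,0,0,0,0]'

```text
time_s: 14.82
tcp_pos: [0.5674, -0.0173, 0.1648]
tool_rot: [-0.471, 0.528, -0.471, -0.527]
force: [-0.4, 0.4, -0.1]
grip_width: 0.0191
```

```bash
python3 - <<'E'
from h import *
c=snap('wrist','w11');snap('scene','s11');snap('side','b11')
O=np.array([.54,.2128,0]);a=np.radians(96.6);y=np.array([np.cos(a),np.sin(a),0])
for yy in(-.235,-.218,-.0595): go(O+y*yy+[0,0,.04],186.6)
c=load('scene0');
I=lambda n:cv2.imread('pics/%s.png'%n)
o=np.vstack([cv2.resize(I('w11')[0:240],(800,300)),np.hstack([cv2.resize(I('s11')[210:310,290:440],(450,300),interpolation=2),cv2.resize(I('b11')[190:300,235:340],(350,300),interpolation=2)])])
cv2.imwrite('pics/c11.png',o)
E
```

```text
t 14.97 tcp [ 0.5672 -0.0161  0.1646] shift [12.46  0.07 -0.45] turn [ 0.02 -0.   -0.01] F [-0.2  0.1  0. ] grip 0.0082 q [ 0.26  0.33 -0.2   0.   -1.04 -0.14]
t 14.97 tcp [ 0.5672 -0.0161  0.1646] shift [12.46  0.07  1.25] turn [ 0.02 -0.   -0.01] F [-0.2  0.1  0. ] grip 0.0082 q [ 0.26  0.33 -0.2   0.   -1.04 -0.14]
t 14.97 tcp [ 0.5672 -0.0161  0.1646] shift [12.46  0.07 17.1 ] turn [ 0.02 -0.   -0.01] F [-0.2  0.1  0. ] grip 0.0082 q [ 0.26  0.33 -0.2   0.   -1.04 -0.14]
```

View pics/c11.png

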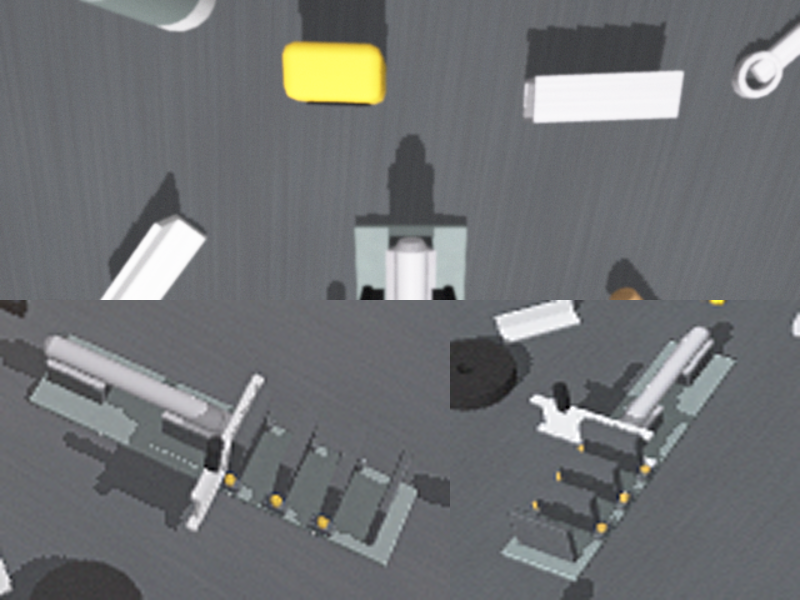

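Call:
arm_command --motion '[0,0,0.2,-1.6,0,0,0,0,2.5,0.2,-1.6,0,0,0,0,6,0.2,-1.6,0,0,0,0,9.5,0.2,-1.6,0,0,0,0,12.2,0.2,-1.6,0,0,0]'

```text
time_s: 15.38
tcp_pos: [0.566, -0.0322, 0.0405]
tool_rot: [0.47, -0.527, 0.471, 0.528]
force: [0.2, -0.3, -0.2]
grip_width: 0.0003
```

Call:
arm_command --motion '[0,0,0,0,0,0,0,0,0,0,0,0,0,0,0,0,0,0,0,0,0]'

```text
time_s: 15.63
tcp_pos: [0.5686, -0.0324, 0.0444]
tool_rot: [-0.471, 0.529, -0.47, -0.527]
force: [0.1, 0.6, -0.0]
grip_width: 0.0005
```

```bash
python3 - <<'E'
from h import *
snap('wrist','w12')
O=np.array([.54,.2128,0]);a=np.radians(96.6);y=np.array([np.cos(a),np.sin(a),0])
for yy in(-.233,-.0595): go(O+y*yy+[0,0,.042],186.6)
cv2.imwrite('pics/w12c.png',cv2.imread('pics/w12.png')[60:320,160:500])
E
```

```text
t 15.68 tcp [ 0.5689 -0.0324  0.045 ] shift [0.29 0.05 1.39] turn [ 0.01 -0.01  0.24] F [0.  0.6 0.5] grip 0.0004 q [ 0.23  0.46 -0.34  0.   -0.76 -0.11]
t 15.68 tcp [ 0.5689 -0.0324  0.045 ] shift [ 0.29  0.05 18.74] turn [ 0.01 -0.01  0.24] F [0.  0.6 0.5] grip 0.0004 q [ 0.23  0.46 -0.34  0.   -0.76 -0.11]
```

View pics/w12c.png

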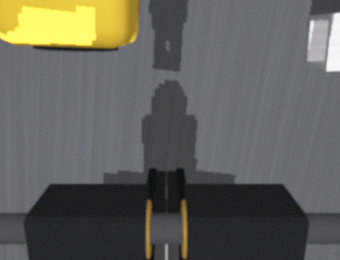

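Call:
arm_command --motion '[0,0.3,0,0,0,0,0,0,0.3,0,1,0,0,0,0,0.3,0,2,0,0,0,0,0.3,0,3,0,0,0,0,0.3,0,4,0,0,0]'

```text
time_s: 16.1
tcp_pos: [0.5631, 0.0067, 0.041]
tool_rot: [-0.471, 0.529, -0.47, -0.527]
force: [1.2, -5.2, 0.1]
grip_width: 0.0004
```

```bash
python3 - <<'E'
from h import *
O=np.array([.54,.2128,0]);a=np.radians(96.6);y=np.array([np.cos(a),np.sin(a),0])
go(O+y*-.0595+[0,0,.042],186.6)
snap('side','b13');snap('scene','s13')
I=lambda n:cv2.imread('pics/%s.png'%n)
cv2.imwrite('pics/c13.png',np.hstack([cv2.resize(I('s13')[210:310,290:440],(450,300),interpolation=2),cv2.resize(I('b13')[190:300,235:340],(350,300),interpolation=2)]))
E
```

```text
t 16.1 tcp [0.5631 0.0067 0.041 ] shift [-0.12 -0.07 14.79] turn [-0.04 -0.08  0.1 ] F [ 1.2 -5.2  0.1] grip 0.0004 q [ 0.3   0.46 -0.36  0.   -0.75 -0.19]
```

View pics/c13.png

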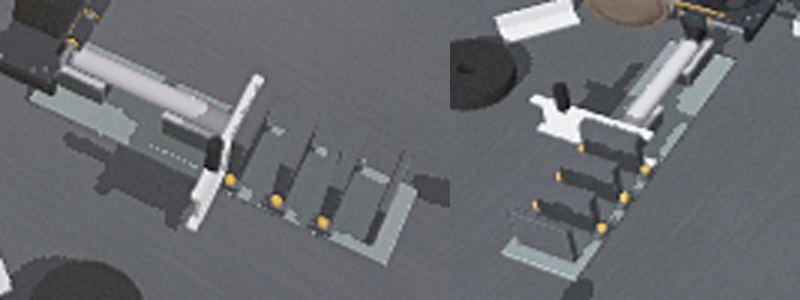

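Call:
arm_command --motion '[0,0,0,0.8,0,0,0,0,0,0,1.6,0,0,0,0,0,0,2.4,0,0,0]'

```text
time_s: 16.45
tcp_pos: [0.56, 0.0299, 0.0405]
tool_rot: [-0.471, 0.528, -0.471, -0.527]
force: [1.6, -6.4, 0.4]
grip_width: 0.0005
```

Call:
arm_command --motion '[0,0,0,0.8,0,0,0,0,0,0,1.6,0,0,0,0,0,0,2.4,0,0,0,0,0,0,3.2,0,0,0]'

```text
time_s: 16.78
tcp_pos: [0.5563, 0.0616, 0.0404]
tool_rot: [-0.47, 0.528, -0.471, -0.527]
force: [2.5, -5.8, 0.2]
grip_width: 0.0005
```

Call:
arm_command --motion '[0,0,0,0.8,0,0,0,0,-0.1,0,1.6,0,0,0,0,-0.1,0,2.4,0,0,0,0,-0.1,0,3.2,0,0,0]'

```text
time_s: 17.12
tcp_pos: [0.5522, 0.0933, 0.0413]
tool_rot: [-0.47, 0.528, -0.471, -0.527]
force: [2.2, -5.4, 1.6]
grip_width: 0.0003
```

Call:
arm_command --motion '[0,0,0,0.8,0,0,0,0,0,0,1.6,0,0,0,0,0,0,2.4,0,0,0,0,0,0,3.2,0,0,0]'

```text
time_s: 17.45
tcp_pos: [0.5488, 0.1258, 0.041]
tool_rot: [-0.471, 0.528, -0.471, -0.527]
force: [1.6, -3.4, -1.6]
grip_width: 0.0006
```

```bash
python3 - <<'E'
from h import *
O=np.array([.54,.2128,0]);a=np.radians(96.6);y=np.array([np.cos(a),np.sin(a),0])
go(O+y*-.0595+[0,0,.042],186.6)
E
```

```text
t 17.45 tcp [0.5488 0.1258 0.041 ] shift [-0.11 -0.12  2.8 ] turn [-0.1  -0.03  0.01] F [ 1.6 -3.4 -1.6] grip 0.0006 q [ 0.51  0.46 -0.36  0.   -0.75 -0.4 ]
```

Nearly home (~2.8 cm left). Finish in small steps, watching the force.

Call:
arm_command --motion '[0,0,0,0.6,0,0,0,0,0,0,1.2,0,0,0,0,0,0,1.8,0,0,0,0,0,0,2.0,0,0,0]'

```text
time_s: 17.78
tcp_pos: [0.5465, 0.1464, 0.0409]
tool_rot: [-0.471, 0.528, -0.471, -0.528]
force: [2.4, -5.0, -0.6]
grip_width: 0.0003
```

Call:
arm_command --motion '[0,0,0,0.3,0,0,0,0,0,0,0.6,0,0,0]'

```text
time_s: 17.95
tcp_pos: [0.5457, 0.151, 0.0409]
tool_rot: [-0.47, 0.528, -0.471, -0.528]
force: [6.4, -15.5, 0.4]
grip_width: 0.0006
```

Call:
arm_command --motion '[0,0,0,0.2,0,0,0,0,0,0,0.3,0,0,0]'

```text
time_s: 18.12
tcp_pos: [0.5456, 0.1511, 0.0409]
tool_rot: [-0.469, 0.529, -0.473, -0.527]
force: [9.3, -18.3, -1.3]
grip_width: 0.0009
```

Call:
arm_command --motion '[0,0,0,0.2,0,0,0,0,0,0,0.2,0,0,0]'

```text
time_s: 18.28
tcp_pos: [0.5455, 0.1512, 0.041]
tool_rot: [-0.468, 0.529, -0.473, -0.526]
force: [8.9, -22.5, 0.8]
grip_width: 0.0005
```

Call:
arm_command --motion '[0,0,0,-1,0,0,0,0,0,0,-2.5,0,0,0,0,-3,0,-4,0,0,0,0,-7,0,-5,0,0,0,0,-11,0,-5,0,0,0]'

```text
time_s: 18.7
tcp_pos: [0.5496, 0.1057, 0.1509]
tool_rot: [0.47, -0.526, 0.472, 0.528]
force: [1.0, 0.7, -0.4]
grip_width: 0.0006
```

Call:
arm_command --motion '[0,-3,0,-2,0,0,0,0,-5,0,-4,0,0,0,0,-5,0,-4,0,0,0,0,-5,0,-4,0,0,0]'

```text
time_s: 19.03
tcp_pos: [0.5557, 0.0675, 0.2021]
tool_rot: [0.473, -0.527, 0.47, 0.527]
force: [-1.1, 0.5, -0.1]
grip_width: 0.0006
```

```bash
python3 - <<'E'
from h import *
c=snap('wrist','w14');s=snap('scene','s14');b=snap('side','b14')
O=np.array([.54,.2128,0]);a=np.radians(96.6);y=np.array([np.cos(a),np.sin(a),0])
go(O,186.6)
for n,k in(('w',c),('s',s),('b',b)): print(n,[np.round(proj(k,O+y*t+[0,0,.052]),1).tolist() for t in(-.05,0,.114,.150)])
I=lambda n:cv2.imread('pics/%s.png'%n)
cv2.imwrite('pics/c14.png',np.vstack([cv2.resize(I('w14')[100:300,160:480],(800,300),interpolation=2),np.hstack([cv2.resize(I('s14')[210:310,290:440],(450,300),interpolation=2),cv2.resize(I('b14')[190:300,235:340],(350,300),interpolation=2)])]))
E
```

```text
t 19.18 tcp [0.5544 0.0677 0.1993] shift [19.93 -0.28 14.57] turn [-0.06  0.02 -0.17] F [ 0.1 -0.1  0.8] grip 0.0004 q [ 0.41  0.28 -0.17 -0.   -1.12 -0.3 ]
w [[325.5, 261.9], [325.6, 302.5], [326.0, 384.2], [326.1, 407.4]]
s [[355.7, 246.6], [370.8, 253.4], [406.4, 269.3], [417.9, 274.5]]
b [[289.8, 232.5], [283.5, 242.4], [268.0, 266.7], [262.8, 274.9]]
```

View pics/c14.png

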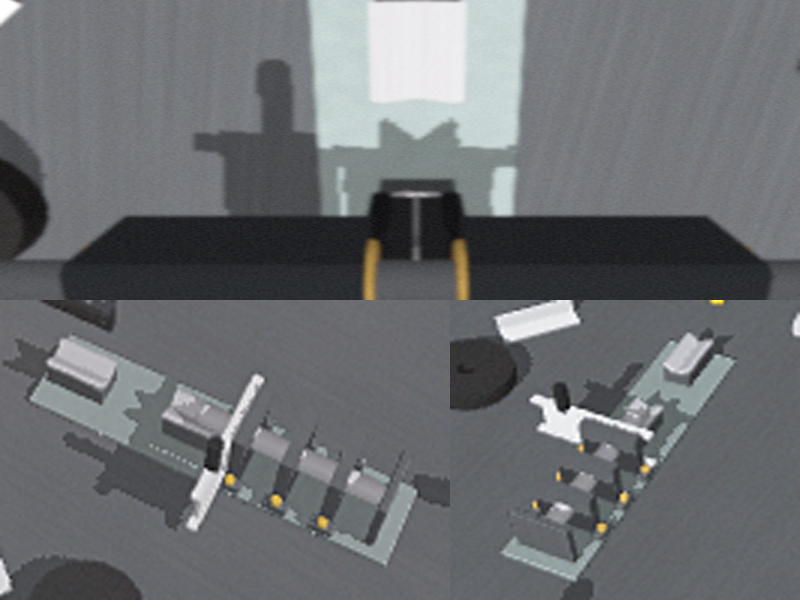

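```bash
python3 -c "
from h import *
print(order.hand_in())"
```

```text
the job is handed in; nothing more can be done
None
```

The long shaft is through all three bearing blocks and against the end plate, and I handed the job in at about 19 s of the 72 s allowed. The hand-in gave no verdict.

**What I did:**
- **Shutter:** I pulled it open to about 0.063 m by its knob, judged from the wrist picture.
- **Shaft in trough:** I lifted the longer shaft out of its pocket (it measured about 201 mm), laid it in the V-trough and let go.
- **Threading:** I pushed its tail with closed fingers until it stopped, then backed off clear of everything.

**Last checks:**
- **Sliding force:** It stayed at about 3–6 N through the bores, then rose to over 20 N (22–24 N) with no further movement at the stop.
- **Position:** The stop came about 2.5 mm short of where I predicted, close to the 2 mm calibration. The last pictures show the shaft past the third block, reaching the end plate, with the shutter open. I judged that contact by eye and by the force, not by a separate measurement.
- **Bystanders:** I saw nothing else moved in these pictures, but I did not look at the tray again after lifting the long shaft out.

**What disagreed:**
- **Finger length:** The fingertips sit about 29 mm shorter of the TCP than stated. My first grasp closed on top of the shaft, pressing with about 10 N. I saw this in the grip width and the wrist picture, went lower and gripped it properly (23 mm).
- **Shutter stop:** The knob was therefore held only near its top. The pull drew about 34 N at the wrist near the end of its travel, probably against the stop.
- **Picture count:** I viewed about 14 pictures, against a budget of 10 plus one or two. The extra ones went mostly on working out the failed grasp.

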